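# Put a piled-up bond-test kit away in its nests

### The arm

A 6-joint arm with a two-finger parallel gripper is mounted at the origin on a cart in front of the work surface, level with it; the furniture and walls round the work are solid. World frame = base frame: x ahead of the robot, y to its left, z up, the work surface at z = 0. Lengths are in m, angles in rad, forces in N, time in s.
With the tool pointing down it reaches from about 0.3 to 0.75 m from the base axis. Payload 8.5 kg.
Tool frame: the origin (TCP) lies on the centre line of the jaws, within the pads' length; the fingertips stand 8 mm ahead of it and the grasp point (between the pads) lies 11 mm behind it; z points along the fingers, y is the line along which they close (so a half turn about z gives the same grasp; the last joint's range is limited). The gripper opens to 88 mm and grips with 3 to 60 N. Pads are 18 mm wide; open, the fingers measure 123 mm over their backs; the gripper's body (75 mm by 187 mm) begins 45 mm behind the grasp point.
Start: joints at [1.054, 0.381, 1.297, -0, 1.464, -0.215], TCP at [0.163, 0.525, 0.247] pointing down, gripper open.
Joint ranges: [-3.11, 3.11], [-0.89, 2.33], [0.22, 2.48], [-1.42, 4.56], [0.17, 2.85], [-2.88, 2.88]. Speed limits (rad/s): [2.39, 2.39, 3.14, 3.14, 3.14, 3.14].

### API

Orientations are given as a unit quaternion [x, y, z, w].
In Python, from bench import robot gives the robot as it stands.
- The arm moves only by the tool jog_arm, never from a script. Its argument "deltas" is a list of rows, each a list of 7 numbers: the shift along the world's x, y, z scaled (see below), then the turn, a rotation vector about the world's x, y, z scaled (see below), then the opening in per cent of the stroke, from 0 (shut) to 100 (fully open). In form: [[tx, ty, tz, rx, ry, rz, claw], ...]. A call has 1 to 5 rows; each row is the pose to reach, as a shift and turn from the pose commanded when the call began; what a row does not reach only later rows make up. The controller multiplies each number of a shift by 150 mm and each number of a turn by 1.5 rad. A row lasts 1/10 s, in which the tool goes at most 50 mm and 8.59 degrees, less where a joint would pass 70% of its speed; a pose out of reach is approached as far as the arm can. A call with a number of a shift or a turn outside -1 to 1 is refused whole. A call with a gripper value outside its range is refused whole. The fingers move at their own pace and stop on an object; "force" is the grip in N (left out, the last holds). Time passes only in rows, so rows that repeat a pose let the fingers close. It gives the time, the measured TCP pose, the force, the opening and the grip force at its end, in the units of the state.
- robot.get_state(): the state, without advancing time (a new reading comes with each control period).
- robot.snapshot(name): name is "scene" or "top"; returns the picture (400x640x3 uint8, red, green, blue); there is no depth.
- robot.calibration(name): a dict with "fx", "fy", "cx", "cy" (pixels), "k1" (the pictures are not rectified: a ray, as slopes to the right and down, at radius r is drawn at 1 + k1 r^2 times it, then the intrinsics apply), "extrinsics" (4x4, takes a point from world to camera coordinates). Camera axes: x right, y down, z forward; pixel columns grow to the right and rows downward; lengths in m; the calibration is good to about 2 mm. A picture is of the moment at which its call begins. calibration takes no time and is no camera call.
- robot.job_done(): hands the job in; it is judged then, once.
The state is a dict: "clock": time; "joint_positions": joint angles; "joint_vel": joint speeds; "joint_torque": joint torques, N m; "ee_pos": TCP position; "tool_rot": TCP orientation; "contact_force": force on the tool from outside, world axes, zero at the start; "moment": the same for the moment, N m; "width": finger opening in m; "grip_force": force on a finger pad.
Only numpy, scipy, OpenCV 4.12 (cv2) and the standard library are available. Lean on these libraries where they do the work, as an engineer would, in place of code of your own. Each camera call takes 0.05 s, during which the arm holds its last target. There are 200 camera calls.

### The job

Take the pile on the bench apart from the top, one thing at a time, and put each thing straight into the low-rimmed nest that is made for it before you take the next: the weight in the small round nest, the wire spool in the large round one, the gel box in the square one and the flat case in the long one. Each must end up inside its rim, right way up and flat on the nest's floor. Leave the smaller weight and the metal block that stand nearby where they are.

Things in the scene. Friction and masses are not known exactly. Their poses are not given: they have to be found in the camera images.
- weight: the larger of the two knobbed steel calibration weights, standing on top of the pile: 25 mm diameter, 30 mm high with a narrower knob over the straight body (grasp the lowest 15 mm). Origin: centre of its underside; z up through the knob
- spool: white-metal wire spool lying flat, second from the top of the pile: 50 mm diameter, 25 mm high, equal flanges at top and bottom. Origin: centre of its underside; z up along its axis
- gel_box: small square grey-and-black box with a shut lid, third from the top: 56 x 56 mm, 13 mm high, level sides. Origin: centre of its underside (within 1 mm); x and y along its sides, z up
- case: flat black oblong case, the bottom of the pile, lying on the bench: 55 mm along its x, 96 mm along its y, 17 mm high. Origin: centre of its underside (within 1 mm); z up
- nest_small: the smaller of the two round nests: inner diameter 41 mm, outer 49 mm. Fixed to the bench, lies flat. Aluminium rim 4 mm wide whose top is 8 mm above the bench, round a flat grey floor 4.5 mm above the bench. Origin: centre of the nest at bench height; z up
- nest_round: the larger of the two round nests: inner diameter 67 mm, outer 75 mm. Fixed to the bench, lies flat. Aluminium rim 4 mm wide whose top is 8 mm above the bench, round a flat grey floor 4.5 mm above the bench. Origin: centre of the nest at bench height; z up
- nest_square: square nest: inside 74 x 74 mm, outside 82 x 82 mm. Fixed to the bench, lies flat. Aluminium rim 4 mm wide whose top is 8 mm above the bench, round a flat grey floor 4.5 mm above the bench. Origin: centre of the nest at bench height; z up, x and y along its sides; the gel box may lie in it in any of the four quarter turns
- nest_long: oblong nest: inside 73 mm along its x and 111 mm along its y, outside 81 x 119 mm. Fixed to the bench, lies flat. Aluminium rim 4 mm wide whose top is 8 mm above the bench, round a flat grey floor 4.5 mm above the bench. Origin: centre of the nest at bench height; z up; the case's long side lies along the nest's y, either way round
- small_weight: bystander: the smaller knobbed steel weight, 20 mm diameter, 24 mm high, standing alone among the nests, to be left alone. Origin: centre of its underside; z up
- carrier: bystander: flat machined metal block 41 x 64 mm, 17 mm high, lying near the joystick console, to be left alone. Origin: centre of its underside; z up
Mind the look-alikes: they are no part of the job. Leave any red look-alike of the gel_box alone. What is shaped like the weight but blue is not meant.

How it is judged:
On the way, in this order (a step that is already met when the one before it is completed fails the run):
1. The large weight stands in the small round nest (horizontal distance between weight and nest_small below 0.014 m and z of weight in the frame of nest_small below 0.0065 m and angle between weight's own z axis and vertical below 0.03 rad and linear speed of weight below 0.03 m/s), for 0.2 s.
2. The spool lies in the large round nest (horizontal distance between spool and nest_round below 0.014 m and z of spool in the frame of nest_round below 0.0065 m and angle between spool's own z axis and vertical below 0.03 rad and linear speed of spool below 0.03 m/s), for 0.2 s.
3. The gel box lies in the square nest (horizontal distance between gel_box and nest_square below 0.014 m and z of gel_box in the frame of nest_square below 0.0065 m and angle between gel_box's own z axis and vertical below 0.03 rad and linear speed of gel_box below 0.03 m/s), for 0.2 s.
4. The flat case lies in the long nest (horizontal distance between case and nest_long below 0.014 m and z of case in the frame of nest_long below 0.0065 m and angle between case's own z axis and vertical below 0.03 rad and linear speed of case below 0.03 m/s), for 0.2 s.
At the end, for the whole second after the job is handed in: The weight, the spool, the gel box and the case each lie at rest inside the rim of their own nest: centre within 14 mm of the nest's centre, underside on the floor (less than 6.5 mm above the bench), upright within 0.03 rad (horizontal distance between weight and nest_small below 0.014 m and z of weight in the frame of nest_small below 0.0065 m and angle between each of weight, spool, gel_box, case's own z axis and vertical below 0.03 rad and linear speed of each of weight, spool, gel_box, case below 0.02 m/s and angular speed of each of weight, spool, gel_box, case below 0.2 rad/s and horizontal distance between spool and nest_round below 0.014 m and z of spool in the frame of nest_round below 0.0065 m and horizontal distance between gel_box and nest_square below 0.014 m and z of gel_box in the frame of nest_square below 0.0065 m and horizontal distance between case and nest_long below 0.014 m and z of case in the frame of nest_long below 0.0065 m); the robot touches nothing.
It fails at once if The small weight is pushed more than 25 mm from where it stood, or knocked over (distance of small_weight from where it was at the start of the episode above 0.025 m or angle between small_weight's own z axis and vertical above 0.5 rad).
It fails at once if The metal block is pushed more than 25 mm from where it lay (distance of carrier from where it was at the start of the episode above 0.025 m).
It also fails if it takes over 102 s, if anything falls off the work surface, if the arm or the gripper's body presses on something with over 40 N, if the wrist force passes 120 N, or if a joint passes its speed limit or range.

## Working session

There is one attempt and no reset: what is moved stays moved. The work goes in short steps, Python scripts to look and compute and a tool call to move; the robot and the scene stay as the last step left them, time stands still between calls to the robot, and variables do not carry over. Pictures are saved under pics/ and viewed, at most 14 in all, crops included, and the job is handed in when it is done.

Besides the shell and the picture viewer there is one more tool, called as name(argument=value, ...) on one line, values as JSON. jog_arm: Moves the arm, as the interface text tells. Shifts and turns lie within -1 to 1; 1 stands for 150 mm of shift or 1.5 rad of turn. Its arguments: {"type":"object","properties":{"deltas":{"type":"array","items":{"type":"array","items":{"type":"number"}}},"force":{"type":"number"}},"required":["deltas"]}

```bash
mkdir -p pics; cat > h.py <<'E'
import numpy as np, cv2
from bench import robot
def px2w(name,u,v,z):
    c=robot.calibration(name);E=np.array(c["extrinsics"]);R,t=E[:3,:3],E[:3,3]
    d=np.array([(u-c["cx"])/c["fx"],(v-c["cy"])/c["fy"]]);s=d.copy()
    for _ in range(20): s=d/(1+c["k1"]*(s@s))
    o=-R.T@t; r=R.T@np.array([s[0],s[1],1]); return o+r*(z-o[2])/r[2]
def w2px(name,p):
    c=robot.calibration(name);E=np.array(c["extrinsics"]);q=E[:3,:3]@np.array(p)+E[:3,3]
    s=q[:2]/q[2];s=s*(1+c["k1"]*(s@s));return np.array([s[0]*c["fx"]+c["cx"],s[1]*c["fy"]+c["cy"]])
def snap(name,f,crop=None,k=1):
    im=robot.snapshot(name)[:,:,::-1]
    if crop: x0,y0,x1,y1=crop; im=im[y0:y1,x0:x1]
    cv2.imwrite("pics/"+f,cv2.resize(np.ascontiguousarray(im),None,fx=k,fy=k,interpolation=cv2.INTER_CUBIC))
E
python3 - <<'E'
from h import *
snap("scene","s0.png",k=1.25);snap("top","t0.png",k=1.25)
for n in("scene","top"):
    c=robot.calibration(n);E=np.array(c["extrinsics"]);print(n,c["fx"],c["k1"],-E[:3,:3].T@E[:3,3],E[2,:3])
print(robot.get_state())
E
```

```text
scene 461.0753544475731 -0.09109889561958963 [-0.11488928 -0.43530567  0.62808615] [ 0.71031006  0.42505319 -0.56106097]
top 449.5746337537934 0.012336741380792703 [ 0.37673593 -0.04044617  1.12320495] [ 0.17245214 -0.01048039 -0.98496214]
{'clock': 0.1, 'joint_positions': array([ 1.05369033e+00,  3.81128030e-01,  1.29812404e+00, -4.16845125e-06,
        1.46359918e+00, -2.15261070e-01]), 'joint_vel': array([-0.00107218,  0.00056619, -0.00248505, -0.00041333, -0.00166275,
       -0.00119406]), 'joint_torque': array([ 4.44740333e-03, -4.38653541e+01, -2.24906820e+01,  7.15802307e-02,
        3.42037459e-02, -7.23227481e-05]), 'ee_pos': array([0.16337256, 0.52493672, 0.24622037]), 'tool_rot': array([ 1.50349921e-01,  9.88632644e-01, -5.88320529e-04, -2.23389324e-04]), 'contact_force': array([-0.46364197,  0.76904371,  0.31178576]), 'moment': array([0.01693492, 0.01309998, 0.0429015 ]), 'grip_force': 0.0, 'width': 0.0882572788889698}
```

View pics/s0.png

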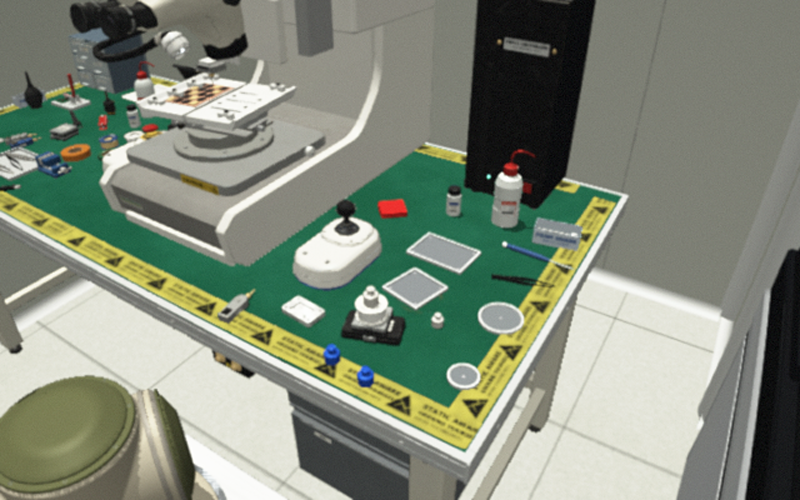

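View pics/t0.png

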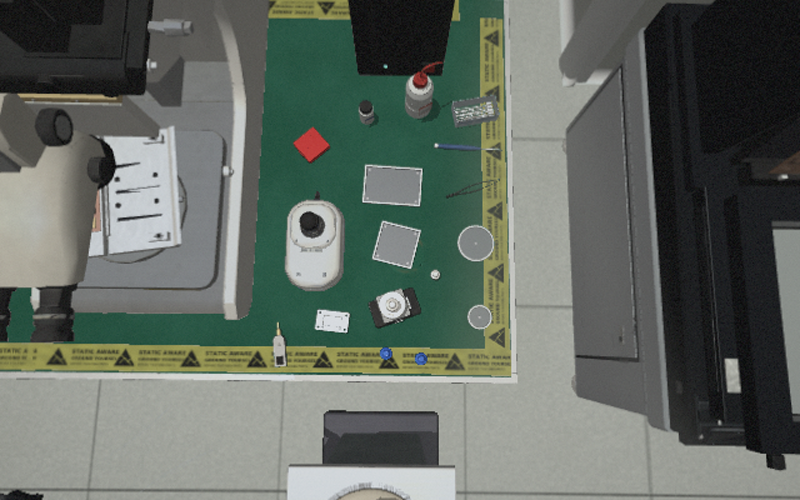

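The weight candidates are the steel knobbed one on the pile (top view 393,303), the small steel one at (435,274), and the blue ones at (386,354) and (421,358). The one on the pile fits: it is steel, the larger, and on top. I'll confirm it in a crop.

```bash
python3 - <<'E'
from h import *
snap("top","t1.png",(280,125,410,275),4)
snap("scene","s1.png",(260,170,460,320),4)
E
```

```text
(no output)
```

View pics/t1.png

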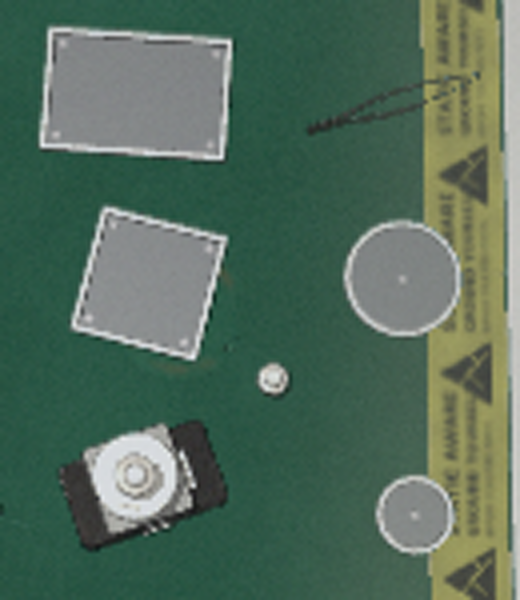

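View pics/s1.png

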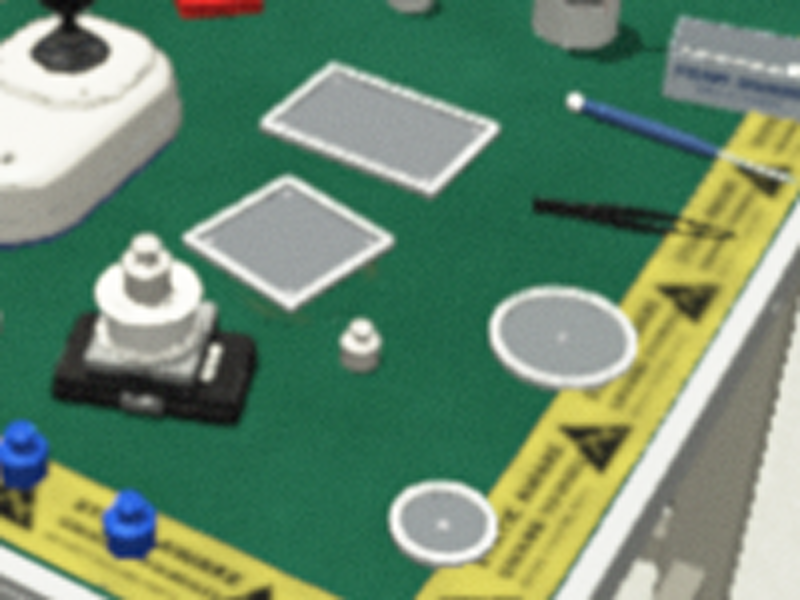

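The crops confirm the pile: a steel weight on a white spool, on a grey/black box, on a black case, at t1 crop (135,475). The nests are at (415,514), (403,278), (150,283) and (136,93), and the small weight is at (273,378). The blue weights and the red box are separate.

```bash
cat > m.py <<'E'
from h import *
def T(c,z,n="top"):
    o=(280,125) if n=="top" else (260,170)
    return px2w(n,(c[0]+.5)/4-.5+o[0],(c[1]+.5)/4-.5+o[1],z)[:2]
if __name__=="__main__":
    np.set_printoptions(precision=4,suppress=True)
    for k,c,s,z in [("weightknob",(134,474),(147,242),.085),("spool",(137.5,474.5),None,.055),("nsmall",(415,514),(443,523),.008),("nround",(403,278),(563,337),.008),("smallw",(273,377),(361,326),.024)]:
        print(k,T(c,z),s and T(s,z,"scene"))
    for k,cs,z,n in [("gel",[(85,455),(165,423),(193,500),(108,530)],.030,"top"),("case",[(58,467),(210,420),(227,500),(85,550)],.017,"top"),
      ("nsq",[(105,207),(227,237),(195,359),(72,327)],.008,"top"),("nsq",[(288,177),(393,239),(290,308),(183,238)],.008,"scene"),
      ("nlong",[(49,28),(231,38),(222,159),(40,147)],.008,"top"),("nlong",[(335,64),(499,127),(432,193),(262,122)],.008,"scene")]:
        P=np.array([T(c,z,n) for c in cs]);e=np.roll(P,-1,0)-P
        print(k,n,P.mean(0),np.linalg.norm(e,axis=1),np.degrees(np.arctan2(e[:,1],e[:,0])))
E
python3 m.py
```

```text
weightknob [ 0.4514 -0.0336] [ 0.4523 -0.0362]
spool [ 0.4532 -0.0354] None
nsmall [ 0.4345 -0.2068] [ 0.4333 -0.2093]
nround [ 0.5825 -0.201 ] [ 0.5812 -0.2037]
smallw [ 0.5164 -0.1179] [ 0.517 -0.12 ]
gel top [ 0.4536 -0.0355] [0.0523 0.0496 0.0544 0.0473] [ -67.4242 -159.3652  110.0288   18.1498]
case top [ 0.4502 -0.0401] [0.0978 0.0501 0.0918 0.0532] [ -72.0691 -167.5816  109.962    19.2684]
nsq top [ 0.5776 -0.0412] [0.0797 0.0806 0.0797 0.0797] [-103.2887  165.952    76.0546  -14.0333]
nsq scene [ 0.5763 -0.0433] [0.08   0.0822 0.0817 0.0817] [-103.5776  167.3301   76.0944  -13.8825]
nlong top [ 0.701  -0.0304] [0.1176 0.0806 0.1164 0.0792] [-92.3629 176.2375  86.9764  -2.843 ]
nlong scene [ 0.7005 -0.0337] [0.1171 0.0806 0.1184 0.0796] [-93.9635 177.2215  85.5529  -3.7332]
```

jog_arm(deltas=[[0.2, -0.26, 0, 0, 0, -0.05, 100], [0.4, -0.52, 0, 0, 0, -0.1, 100], [0.58, -0.77, 0, 0, 0, -0.15, 100], [0.58, -0.77, 0, 0, 0, -0.15, 100]])

```text
clock: 0.6
ee_pos: [0.2528, 0.4066, 0.2468]
tool_rot: [0.264, 0.965, -0.0, 0.0]
contact_force: [1.0, -0.6, -0.5]
width: 0.0882
grip_force: 0.0
```

jog_arm(deltas=[[0.13, -0.3, 0, 0, 0, -0.05, 100], [0.26, -0.6, 0, 0, 0, -0.1, 100], [0.4, -0.93, 0, 0, 0, -0.15, 100], [0.4, -0.93, 0, 0, 0, -0.15, 100]])

```text
clock: 1.0
ee_pos: [0.3119, 0.2671, 0.2468]
tool_rot: [0.37, 0.929, -0.0, 0.0]
contact_force: [0.9, 0.6, 0.1]
width: 0.0882
grip_force: 0.0
```

jog_arm(deltas=[[0.11, -0.3, 0, 0, 0, -0.05, 80], [0.22, -0.6, 0, 0, 0, -0.1, 70], [0.33, -0.93, 0, 0, 0, -0.15, 60], [0.33, -0.93, 0, 0, 0, -0.15, 60]])

```text
clock: 1.4
ee_pos: [0.3617, 0.1274, 0.2468]
tool_rot: [0.472, 0.881, -0.0, 0.0]
contact_force: [-0.1, 1.0, 0.3]
width: 0.0583
grip_force: 0.0
```

jog_arm(deltas=[[0.2, -0.33, 0, 0, 0, -0.05, 60], [0.4, -0.66, 0, 0, 0, -0.1, 60], [0.6, -1.0, 0, 0, 0, -0.16, 60], [0.6, -1.0, -0.3, 0, 0, -0.16, 60], [0.6, -1.0, -0.6, 0, 0, -0.16, 60]])

```text
clock: 1.9
ee_pos: [0.4524, -0.0206, 0.156]
tool_rot: [0.572, 0.82, 0.001, 0.002]
contact_force: [1.0, 0.4, -0.5]
width: 0.0531
grip_force: 0.0
```

jog_arm(deltas=[[0, -0.08, -0.1, 0, 0, 0, 60], [0, -0.08, -0.1, 0, 0, 0, 60], [0, -0.08, -0.1, 0, 0, 0, 60]])

```text
clock: 2.2
ee_pos: [0.4506, -0.0303, 0.1423]
tool_rot: [0.571, 0.821, 0.0, 0.0]
contact_force: [-0.7, -0.1, 0.5]
width: 0.053
grip_force: 0.0
```

```bash
python3 - <<'E'
from h import *
print(robot.get_state()["ee_pos"])
a=cv2.resize(robot.snapshot("top")[210:275,285:360,::-1].copy(),None,fx=5,fy=5,interpolation=cv2.INTER_CUBIC)
b=cv2.resize(robot.snapshot("scene")[205:285,260:335,::-1].copy(),None,fx=5,fy=5,interpolation=cv2.INTER_CUBIC)
im=np.zeros((400,755,3),np.uint8);im[:a.shape[0],:375]=a;im[:,380:]=b
cv2.imwrite("pics/c1.png",im)
E
```

```text
[ 0.45058351 -0.03033937  0.14231049]
```

View pics/c1.png

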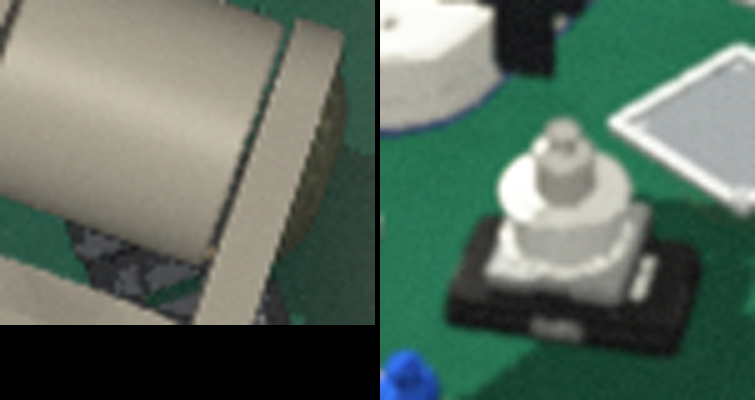

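The top view is now hidden by the arm. The scene crop shows the weight standing clear on the spool at (563,150), with the finger above it. I'll descend and grip.

jog_arm(deltas=[[0.01, -0.03, -0.1, 0, 0, 0, 60], [0.01, -0.03, -0.25, 0, 0, 0, 60], [0.01, -0.03, -0.4, 0, 0, 0, 60], [0.01, -0.03, -0.49, 0, 0, 0, 60], [0.01, -0.03, -0.49, 0, 0, 0, 60]])

```text
clock: 2.8
ee_pos: [0.4514, -0.0352, 0.068]
tool_rot: [0.571, 0.821, -0.0, -0.0]
contact_force: [0.8, -0.7, -0.4]
width: 0.0528
grip_force: 0.0
```

jog_arm(deltas=[[0, 0, 0, 0, 0, 0, 20], [0, 0, 0, 0, 0, 0, 15], [0, 0, 0, 0, 0, 0, 15], [0, 0, 0, 0, 0, 0, 15], [0, 0, 0, 0, 0, 0, 15]], force=20)

```text
clock: 3.3
ee_pos: [0.4518, -0.0359, 0.0688]
tool_rot: [0.572, 0.821, 0.0, 0.001]
contact_force: [0.2, -0.1, 5.7]
width: 0.0231
grip_force: 20.0
```

```bash
python3 - <<'E'
from h import *
s=robot.get_state();print(s["ee_pos"],s["width"],s["grip_force"],s["contact_force"])
snap("scene","c2.png",(230,180,350,290),5)
E
```

```text
[ 0.45178034 -0.03590866  0.0687781 ] 0.023101663106453885 20.01277827832382 [ 0.2157646  -0.11831167  5.662787  ]
```

View pics/c2.png

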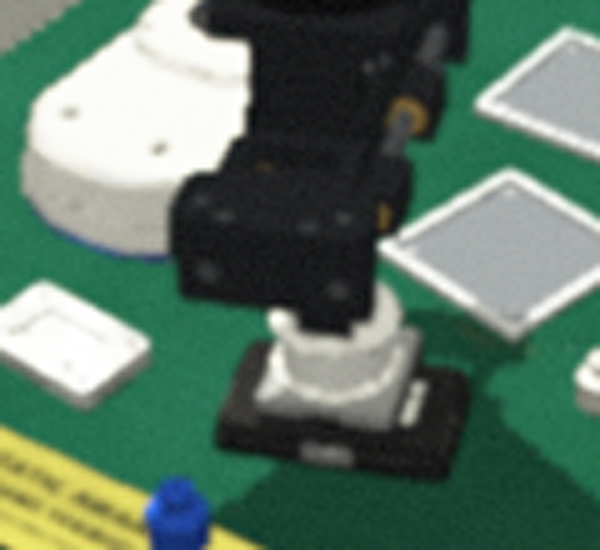

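The gripper holds the weight on the spool at crop (335,320); the pile is undisturbed. I'll lift.

jog_arm(deltas=[[0, 0, 0.05, 0, 0, 0, 15], [0, 0, 0.12, 0, 0, 0, 15], [0, 0, 0.3, 0, 0, 0, 15], [0, 0, 0.3, 0, 0, 0, 15]])

```text
clock: 3.75
ee_pos: [0.4526, -0.0362, 0.1156]
tool_rot: [0.572, 0.821, 0.001, 0.002]
contact_force: [-0.4, 0.7, -0.9]
width: 0.0224
grip_force: 20.0
```

```bash
python3 - <<'E'
from h import *
s=robot.get_state();print(s["ee_pos"],s["width"],s["grip_force"],s["contact_force"])
snap("scene","c3.png",(230,170,350,290),5)
E
```

```text
[ 0.45255036 -0.03622117  0.11562657] 0.022350451264806146 19.99840608041268 [-0.43478143  0.69317466 -0.89626359]
```

View pics/c3.png

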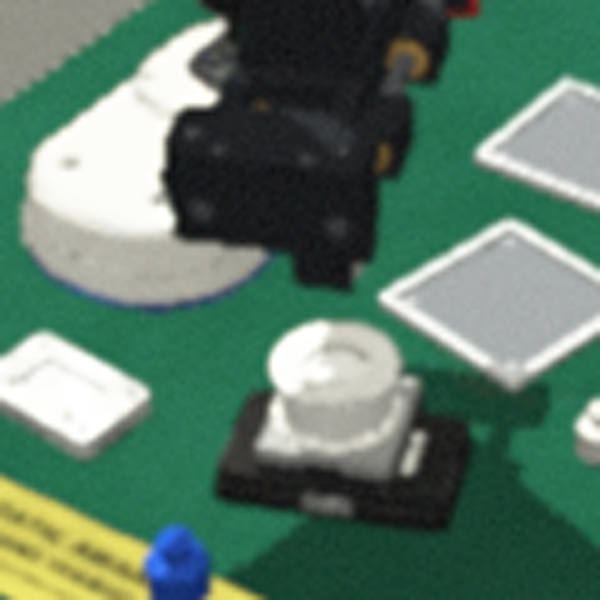

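jog_arm(deltas=[[0, 0, 0, 0, 0, 0, 15], [0, 0, 0, 0, 0, 0, 15], [0, 0, 0, 0, 0, 0, 15]])

```text
clock: 4.1
ee_pos: [0.4512, -0.0358, 0.1125]
tool_rot: [0.572, 0.821, -0.0, -0.001]
contact_force: [0.1, -0.4, -1.0]
width: 0.0229
grip_force: 20.0
```

```bash
python3 - <<'E'
from h import *
s=robot.get_state();print(s["ee_pos"],s["width"],s["contact_force"])
snap("scene","c4.png",(270,190,350,260),9)
E
```

```text
[ 0.45115065 -0.03577791  0.11253236] 0.02293215553170052 [ 0.11520893 -0.37001856 -0.97599108]
```

View pics/c4.png

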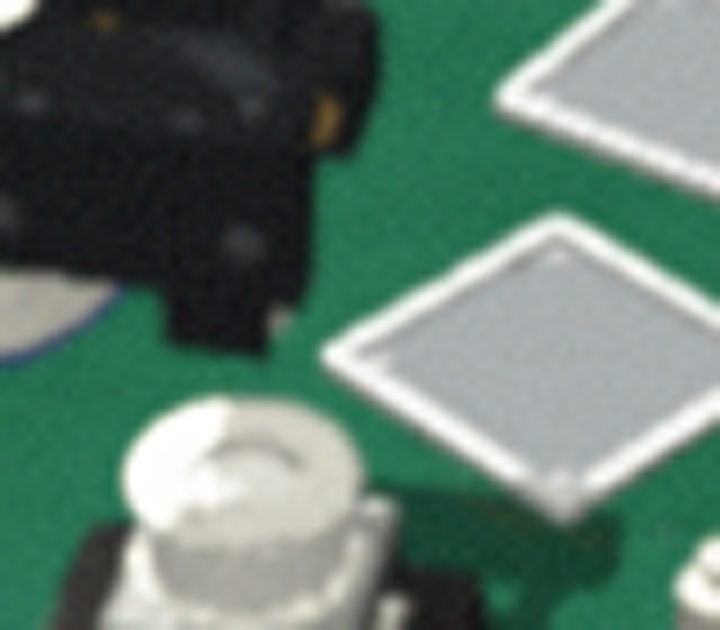

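The scene crop shows the weight as a sliver of steel between the fingers at (275,320), and the spool top is free at (240,460). The width is steady, so I'll carry it to the small nest.

jog_arm(deltas=[[-0.02, -0.2, 0, 0, 0, 0, 15], [-0.04, -0.45, 0, 0, 0, 0, 15], [-0.08, -0.7, 0, 0, 0, 0, 15], [-0.1, -0.95, 0, 0, 0, 0, 15], [-0.1, -1.0, 0, 0, 0, 0, 15]])

```text
clock: 4.65
ee_pos: [0.4363, -0.189, 0.1129]
tool_rot: [0.573, 0.82, -0.0, 0.0]
contact_force: [-0.0, 0.3, 0.1]
width: 0.023
grip_force: 20.0
```

jog_arm(deltas=[[-0.01, -0.15, -0.1, 0, 0, 0, 15], [-0.01, -0.15, -0.25, 0, 0, 0, 15], [-0.01, -0.15, -0.4, 0, 0, 0, 15], [-0.01, -0.15, -0.5, 0, 0, 0, 15], [-0.01, -0.15, -0.5, 0, 0, 0, 15]])

```text
clock: 5.15
ee_pos: [0.4342, -0.2072, 0.0365]
tool_rot: [0.571, 0.821, 0.0, -0.002]
contact_force: [-1.0, -0.4, -1.0]
width: 0.0231
grip_force: 20.0
```

```bash
python3 - <<'E'
from h import *
s=robot.get_state();print(s["ee_pos"],s["width"],s["contact_force"])
snap("scene","c5.png",(320,230,400,330),6)
E
```

```text
[ 0.43421949 -0.20720528  0.03653238] 0.023084060956295914 [-0.98499707 -0.4185337  -0.95161751]
```

View pics/c5.png

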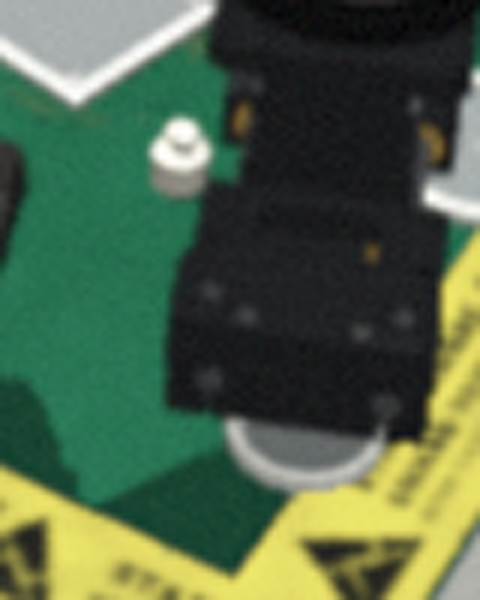

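The gripper is over the small nest at (305,440) and clear of the small weight at (180,155). I'll lower it.

jog_arm(deltas=[[0, 0, -0.06, 0, 0, 0, 15], [0, 0, -0.1, 0, 0, 0, 15], [0, 0, -0.115, 0, 0, 0, 15], [0, 0, -0.115, 0, 0, 0, 15]])

```text
clock: 5.6
ee_pos: [0.4349, -0.2083, 0.0209]
tool_rot: [0.572, 0.821, 0.0, -0.0]
contact_force: [-0.4, 0.0, -1.3]
width: 0.0231
grip_force: 20.0
```

jog_arm(deltas=[[0, 0, -0.008, 0, 0, 0, 15], [0, 0, -0.014, 0, 0, 0, 15], [0, 0, -0.014, 0, 0, 0, 15]])

```text
clock: 5.9
ee_pos: [0.435, -0.2084, 0.0189]
tool_rot: [0.572, 0.821, -0.0, 0.0]
contact_force: [-0.1, -0.1, -1.4]
width: 0.0232
grip_force: 20.0
```

jog_arm(deltas=[[0, 0, -0.006, 0, 0, 0, 15], [0, 0, -0.01, 0, 0, 0, 15], [0, 0, -0.01, 0, 0, 0, 15]])

```text
clock: 6.2
ee_pos: [0.4351, -0.2085, 0.0182]
tool_rot: [0.572, 0.821, -0.0, 0.0]
contact_force: [-2.4, 1.3, 9.8]
width: 0.0228
grip_force: 20.0
```

Contact came at the expected height, so the weight is seated. I'll release it and rise.

jog_arm(deltas=[[0, 0, 0, 0, 0, 0, 35], [0, 0, 0, 0, 0, 0, 60], [0, 0, 0, 0, 0, 0, 60], [0, 0, 0, 0, 0, 0, 60], [0, 0, 0.1, 0, 0, 0, 60]])

```text
clock: 6.7
ee_pos: [0.4343, -0.2079, 0.0314]
tool_rot: [0.572, 0.821, 0.0, -0.002]
contact_force: [-0.3, 0.1, -0.3]
width: 0.0527
grip_force: 0.0
```

jog_arm(deltas=[[0, 0, 0.2, 0, 0, 0, 60], [0, 0, 0.5, 0, 0, 0, 80], [0.02, 0.3, 0.65, 0, 0, 0, 80], [0.06, 0.65, 0.65, 0, 0, 0, 80], [0.1, 1.0, 0.65, 0, 0, 0, 80]])

```text
clock: 7.2
ee_pos: [0.4494, -0.0631, 0.1306]
tool_rot: [0.572, 0.82, 0.0, 0.001]
contact_force: [0.2, -0.0, -0.1]
width: 0.0705
grip_force: 0.0
```

```bash
python3 - <<'E'
from h import *
s=robot.get_state();print(s["ee_pos"],s["width"],s["contact_force"])
snap("scene","c6.png",(260,180,400,320),4)
E
```

```text
[ 0.44936663 -0.06310559  0.13064468] 0.07053512180030938 [ 0.22889994 -0.04176253 -0.13590425]
```

View pics/c6.png

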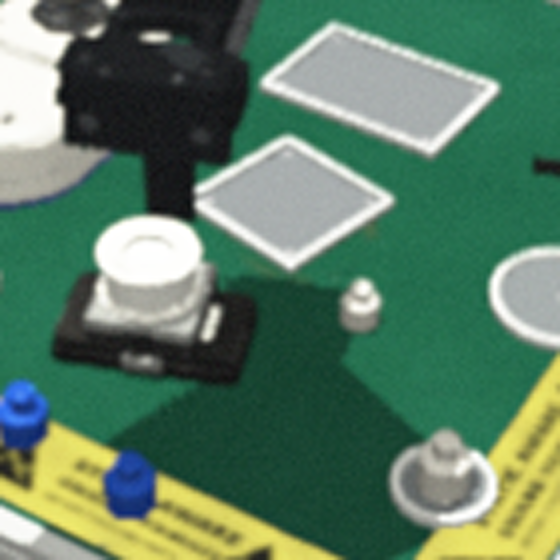

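The weight stands upright in the small nest at (443,475). The spool on the pile is undisturbed, with its top centre at (150,251).

```bash
python3 - <<'E'
from h import *
print(px2w("scene",(150.5)/4-.5+260,(251.5)/4-.5+180,.055))
E
```

```text
[ 0.45260559 -0.03701473  0.055     ]
```

jog_arm(deltas=[[0.01, 0.15, 0, 0, 0, 0, 90], [0.01, 0.15, -0.2, 0, 0, 0, 90], [0.01, 0.15, -0.2, 0, 0, 0, 90]])

```text
clock: 7.55
ee_pos: [0.4494, -0.0409, 0.0979]
tool_rot: [0.571, 0.821, -0.001, -0.002]
contact_force: [0.3, -0.2, -0.6]
width: 0.0794
grip_force: 0.0
```

jog_arm(deltas=[[0.01, 0.02, -0.1, 0, 0, 0, 90], [0.01, 0.02, -0.2, 0, 0, 0, 90], [0.01, 0.02, -0.2, 0, 0, 0, 90], [0.01, 0.02, -0.2, 0, 0, 0, 90]])

```text
clock: 7.95
ee_pos: [0.4525, -0.0393, 0.0706]
tool_rot: [0.572, 0.82, 0.0, 0.0]
contact_force: [-0.1, -0.5, 0.1]
width: 0.0794
grip_force: 0.0
```

jog_arm(deltas=[[0, 0.02, -0.09, 0, 0, 0, 90], [0, 0.02, -0.18, 0, 0, 0, 90], [0, 0.02, -0.18, 0, 0, 0, 90], [0, 0.02, -0.18, 0, 0, 0, 90]])

```text
clock: 8.35
ee_pos: [0.4526, -0.0362, 0.0438]
tool_rot: [0.572, 0.82, 0.0, 0.0]
contact_force: [-1.2, 0.4, -0.8]
width: 0.0792
grip_force: 0.0
```

jog_arm(deltas=[[0, 0, 0, 0, 0, 0, 60], [0, 0, 0, 0, 0, 0, 45], [0, 0, 0, 0, 0, 0, 45], [0, 0, 0, 0, 0, 0, 45], [0, 0, 0, 0, 0, 0, 45]], force=20)

```text
clock: 8.85
ee_pos: [0.4524, -0.0359, 0.0431]
tool_rot: [0.572, 0.821, 0.0, 0.0]
contact_force: [-1.4, -0.4, 3.8]
width: 0.0493
grip_force: 20.0
```

jog_arm(deltas=[[0, 0, 0.04, 0, 0, 0, 45], [0, 0, 0.12, 0, 0, 0, 45], [0, 0, 0.3, 0, 0, 0, 45], [0, 0, 0.45, 0, 0, 0, 45], [0, 0, 0.45, 0, 0, 0, 45]])

```text
clock: 9.35
ee_pos: [0.4533, -0.0362, 0.1128]
tool_rot: [0.571, 0.821, 0.001, 0.002]
contact_force: [-0.6, -0.1, -0.4]
width: 0.0495
grip_force: 20.0
```

jog_arm(deltas=[[0.15, -0.15, 0, 0, 0, 0, 45], [0.35, -0.4, 0, 0, 0, 0, 45], [0.55, -0.65, 0, 0, 0, 0, 45], [0.75, -0.9, 0, 0, 0, 0, 45], [0.86, -1.0, 0, 0, 0, 0, 45]])

```text
clock: 9.85
ee_pos: [0.5825, -0.189, 0.109]
tool_rot: [0.572, 0.82, -0.0, -0.0]
contact_force: [-0.6, 0.3, -0.2]
width: 0.0492
grip_force: 20.0
```

jog_arm(deltas=[[0, -0.11, 0, 0, 0, 0, 45], [0, -0.11, -0.15, 0, 0, 0, 45], [0, -0.11, -0.3, 0, 0, 0, 45], [0, -0.11, -0.45, 0, 0, 0, 45], [0, -0.11, -0.45, 0, 0, 0, 45]])

```text
clock: 10.35
ee_pos: [0.5789, -0.2013, 0.0397]
tool_rot: [0.571, 0.821, -0.0, -0.004]
contact_force: [-0.1, 0.4, -0.9]
width: 0.0489
grip_force: 20.0
```

jog_arm(deltas=[[0, 0, -0.05, 0, 0, 0, 45], [0, 0, -0.1, 0, 0, 0, 45], [0, 0, -0.1, 0, 0, 0, 45], [0, 0, -0.1, 0, 0, 0, 45]])

```text
clock: 10.75
ee_pos: [0.5814, -0.2024, 0.0283]
tool_rot: [0.572, 0.821, 0.0, 0.0]
contact_force: [-0.2, -0.5, -1.6]
width: 0.0488
grip_force: 20.0
```

```bash
python3 - <<'E'
from h import *
s=robot.get_state();print(s["ee_pos"],s["tool_rot"],s["width"],s["contact_force"])
E
```

```text
[ 0.58139909 -0.2024472   0.02829141] [5.71541434e-01 8.20573163e-01 2.74498527e-05 2.69856058e-04] 0.048809213369206246 [-0.17506524 -0.46993417 -1.56047144]
```

jog_arm(deltas=[[0, 0, -0.04, 0, 0, 0, 45], [0, 0, -0.06, 0, 0, 0, 45], [0, 0, -0.063, 0, 0, 0, 45], [0, 0, -0.063, 0, 0, 0, 45]])

```text
clock: 11.15
ee_pos: [0.5812, -0.2023, 0.0183]
tool_rot: [0.572, 0.821, -0.0, -0.0]
contact_force: [-0.4, 0.3, -1.4]
width: 0.0494
grip_force: 20.0
```

jog_arm(deltas=[[0, 0, -0.004, 0, 0, 0, 45], [0, 0, -0.007, 0, 0, 0, 45], [0, 0, -0.007, 0, 0, 0, 45]])

```text
clock: 11.45
ee_pos: [0.5814, -0.2024, 0.0177]
tool_rot: [0.572, 0.821, 0.0, 0.0]
contact_force: [-1.5, 0.3, 2.5]
width: 0.0493
grip_force: 20.0
```

jog_arm(deltas=[[0, 0, 0, 0, 0, 0, 60], [0, 0, 0, 0, 0, 0, 85], [0, 0, 0, 0, 0, 0, 90], [0, 0, 0, 0, 0, 0, 90], [0, 0, 0.1, 0, 0, 0, 90]])

```text
clock: 11.95
ee_pos: [0.5804, -0.2019, 0.0309]
tool_rot: [0.572, 0.821, -0.0, -0.002]
contact_force: [0.2, -0.4, 0.4]
width: 0.0793
grip_force: 0.0
```

jog_arm(deltas=[[0, 0, 0.3, 0, 0, 0, 100], [0, 0, 0.6, 0, 0, 0, 100], [-0.2, 0.2, 0.6, 0, 0, 0, 100], [-0.5, 0.6, 0.6, 0, 0, 0, 100], [-0.75, 1.0, 0.6, 0, 0, 0, 100]])

```text
clock: 12.45
ee_pos: [0.4925, -0.0897, 0.1226]
tool_rot: [0.572, 0.82, 0.0, 0.0]
contact_force: [1.0, -0.1, -0.4]
width: 0.0881
grip_force: 0.0
```

```bash
python3 - <<'E'
from h import *
s=robot.get_state();print(s["ee_pos"],s["tool_rot"],s["width"],s["contact_force"])
snap("scene","c7.png",(260,180,440,320),4)
E
```

```text
[ 0.49245149 -0.08968074  0.12255344] [5.72069664e-01 8.20204995e-01 7.22165759e-05 2.45075179e-04] 0.08807774103895367 [ 1.03209023 -0.06410865 -0.44235691]
```

View pics/c7.png

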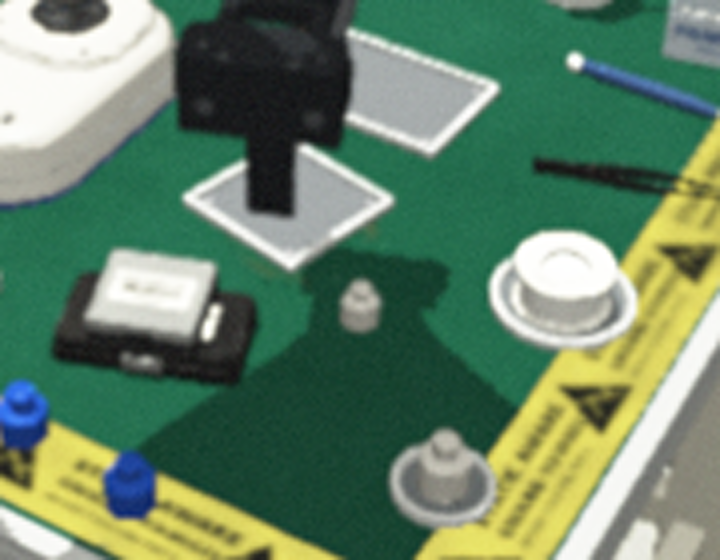

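The spool lies flat in the large round nest at (565,280). The gel box is free on the case at (155,290). I'll enlarge it to get its angle.

```bash
python3 - <<'E'
from h import *
a=cv2.resize(robot.snapshot("scene")[235:280,270:328,::-1].copy(),None,fx=13,fy=13,interpolation=cv2.INTER_CUBIC)
# predicted outlines: gel top/bottom faces at 20deg
def draw(c,th,w,l,z,col):
    th=np.radians(th);ux=np.array([np.cos(th),np.sin(th)]);uy=np.array([-ux[1],ux[0]])
    P=[w2px("scene",[*(c+sx*w/2*ux+sy*l/2*uy),z]) for sx,sy in((1,1),(1,-1),(-1,-1),(-1,1))]
    P=np.array([((p-[270,235])+.5)*13-.5 for p in P]);cv2.polylines(a,[np.int32(P)],True,col,1)
c=np.array([.4525,-.0365])
draw(c,20,.056,.056,.030,(0,0,255));draw(np.array([.450,-.041]),19,.055,.096,.017,(0,255,0))
cv2.imwrite("pics/c8.png",a)
E
```

```text
(no output)
```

View pics/c8.png

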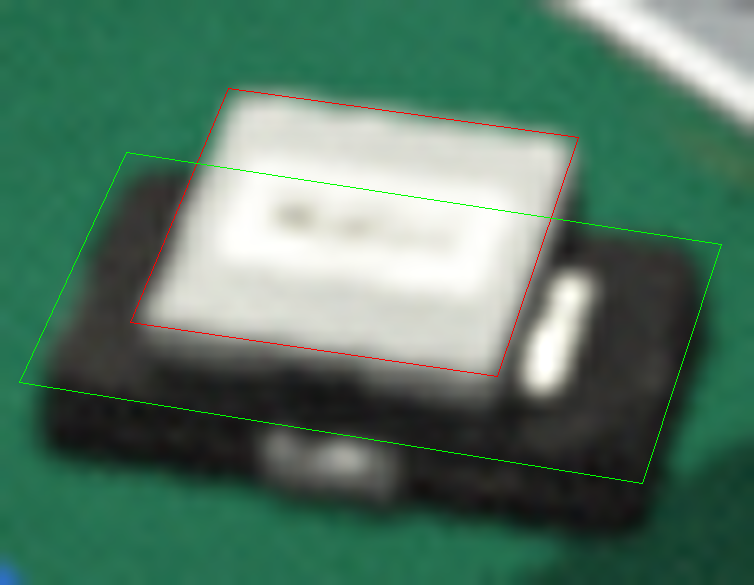

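The red outline (gel box at 20°, centre .4525,-.0365) fits the box. The case sits slightly nearer than the green outline, and I'll measure it again later. Now I'll fetch the box.

jog_arm(deltas=[[-0.11, 0.105, 0, 0, 0, 0, 100], [-0.11, 0.105, 0, 0, 0, 0, 100], [-0.11, 0.105, -0.25, 0, 0, 0, 100], [-0.11, 0.105, -0.4, 0, 0, 0, 100], [-0.11, 0.105, -0.4, 0, 0, 0, 100]])

```text
clock: 13.05
ee_pos: [0.4769, -0.0752, 0.0603]
tool_rot: [0.572, 0.82, -0.0, -0.002]
contact_force: [-0.3, 0.7, 0.1]
width: 0.0879
grip_force: 0.0
```

jog_arm(deltas=[[0, 0, 0, 0, 0, 0, 100], [0, 0, 0, 0, 0, 0, 100]])

```text
clock: 13.25
ee_pos: [0.4783, -0.0754, 0.0635]
tool_rot: [0.572, 0.821, 0.0, 0.001]
contact_force: [-0.2, -0.8, -0.3]
width: 0.0876
grip_force: 0.0
```

jog_arm(deltas=[[-0.1, 0.15, 0, 0, 0, 0, 100], [-0.172, 0.26, 0, 0, 0, 0, 100], [-0.172, 0.26, 0, 0, 0, 0, 100], [-0.172, 0.26, 0, 0, 0, 0, 100]])

```text
clock: 13.65
ee_pos: [0.4525, -0.0362, 0.0633]
tool_rot: [0.571, 0.821, 0.0, 0.001]
contact_force: [0.5, 0.3, 1.0]
width: 0.0879
grip_force: 0.0
```

jog_arm(deltas=[[0, 0, -0.1, 0, 0, 0, 100], [0, 0, -0.2, 0, 0, 0, 100], [0, 0, -0.225, 0, 0, 0, 100], [0, 0, -0.225, 0, 0, 0, 100]])

```text
clock: 14.05
ee_pos: [0.4521, -0.0364, 0.0286]
tool_rot: [0.572, 0.82, -0.0, -0.0]
contact_force: [0.8, -0.1, 0.4]
width: 0.0879
grip_force: 0.0
```

jog_arm(deltas=[[0, 0, 0, 0, 0, 0, 70], [0, 0, 0, 0, 0, 0, 50], [0, 0, 0, 0, 0, 0, 50], [0, 0, 0, 0, 0, 0, 50], [0, 0, 0, 0, 0, 0, 50]], force=15)

```text
clock: 14.55
ee_pos: [0.4517, -0.0359, 0.0289]
tool_rot: [0.572, 0.821, 0.0, 0.0]
contact_force: [-0.8, -0.2, 2.6]
width: 0.0557
grip_force: 15.0
```

jog_arm(deltas=[[0, 0, 0.04, 0, 0, 0, 50], [0, 0, 0.1, 0, 0, 0, 50], [0, 0, 0.25, 0, 0, 0, 50], [0, 0, 0.35, 0, 0, 0, 50], [0, 0, 0.35, 0, 0, 0, 50]])

```text
clock: 15.05
ee_pos: [0.4524, -0.0361, 0.0832]
tool_rot: [0.572, 0.821, 0.001, 0.002]
contact_force: [0.2, -0.2, -0.7]
width: 0.0557
grip_force: 15.0
```

jog_arm(deltas=[[0.15, 0, 0, 0, 0, -0.08, 50], [0.35, -0.01, 0, 0, 0, -0.16, 50], [0.55, -0.02, 0, 0, 0, -0.24, 50], [0.75, -0.04, 0, 0, 0, -0.32, 50], [0.83, -0.04, 0, 0, 0, -0.395, 50]])

```text
clock: 15.55
ee_pos: [0.578, -0.0421, 0.0804]
tool_rot: [0.788, 0.616, 0.0, 0.0]
contact_force: [0.4, 0.8, -0.7]
width: 0.056
grip_force: 15.0
```

jog_arm(deltas=[[0, 0, 0, 0, 0, 0, 50], [0, 0, -0.15, 0, 0, 0, 50], [0, 0, -0.25, 0, 0, 0, 50], [0, 0, -0.25, 0, 0, 0, 50], [0, 0, -0.25, 0, 0, 0, 50]])

```text
clock: 16.05
ee_pos: [0.5755, -0.0418, 0.0438]
tool_rot: [0.786, 0.619, -0.0, -0.0]
contact_force: [-0.4, -0.0, -0.1]
width: 0.056
grip_force: 15.0
```

jog_arm(deltas=[[0.01, 0, -0.07, 0, 0, 0, 50], [0.01, 0, -0.13, 0, 0, 0, 50], [0.01, 0, -0.17, 0, 0, 0, 50], [0.01, 0, -0.17, 0, 0, 0, 50], [0.01, 0, -0.17, 0, 0, 0, 50]])

```text
clock: 16.55
ee_pos: [0.5776, -0.0418, 0.0181]
tool_rot: [0.786, 0.618, -0.0, -0.0]
contact_force: [-0.2, -0.2, 0.2]
width: 0.0557
grip_force: 15.0
```

jog_arm(deltas=[[0, 0, -0.005, 0, 0, 0, 50], [0, 0, -0.01, 0, 0, 0, 50], [0, 0, -0.01, 0, 0, 0, 50]])

```text
clock: 16.85
ee_pos: [0.5776, -0.0419, 0.0167]
tool_rot: [0.786, 0.618, 0.0, 0.0]
contact_force: [0.6, 0.7, 0.3]
width: 0.0556
grip_force: 15.0
```

jog_arm(deltas=[[0, 0, 0, 0, 0, 0, 70], [0, 0, 0, 0, 0, 0, 90], [0, 0, 0, 0, 0, 0, 100], [0, 0, 0, 0, 0, 0, 100], [0, 0, 0.1, 0, 0, 0, 100]])

```text
clock: 17.35
ee_pos: [0.5767, -0.0416, 0.0304]
tool_rot: [0.786, 0.618, -0.001, -0.001]
contact_force: [0.7, -0.4, 0.2]
width: 0.0878
grip_force: 0.0
```

jog_arm(deltas=[[0, 0, 0.3, 0, 0, 0.05, 100], [0, 0, 0.6, 0, 0, 0.13, 100], [0, 0, 0.8, 0, 0, 0.21, 100], [0, 0, 0.8, 0, 0, 0.3, 100], [0, 0, 0.8, 0, 0, 0.39, 100]])

```text
clock: 17.85
ee_pos: [0.5778, -0.0419, 0.1528]
tool_rot: [0.572, 0.82, 0.0, 0.001]
contact_force: [0.1, -0.6, -0.2]
width: 0.088
grip_force: 0.0
```

```bash
cat > o.py <<'E'
from h import *
def poly(a,o,k,c,th,w,l,z,col):
    th=np.radians(th);ux=np.array([np.cos(th),np.sin(th)]);uy=np.array([-ux[1],ux[0]])
    P=[w2px("scene",[*(np.array(c)+sx*w/2*ux+sy*l/2*uy),z]) for sx,sy in((1,1),(1,-1),(-1,-1),(-1,1))]
    cv2.polylines(a,[np.int32([((p-o)+.5)*k-.5 for p in P])],True,col,1)
E
python3 - <<'E'
from o import *
s=robot.get_state();print(s["ee_pos"],s["tool_rot"])
im=robot.snapshot("scene")[:,:,::-1]
o=np.array([265,200]);a=cv2.resize(im[200:285,265:365].copy(),None,fx=8,fy=7*8/7,interpolation=cv2.INTER_CUBIC)[:600]
poly(a,o,8,[.448,-.041],19,.055,.096,.017,(0,255,0))
poly(a,o,8,[.448,-.041],19,.055,.096,.0,(0,255,255))
cv2.imwrite("pics/c9.png",a)
E
```

```text
[ 0.57779207 -0.04186369  0.15284811] [5.72330838e-01 8.20022020e-01 3.67476057e-04 1.07845026e-03]
```

View pics/c9.png

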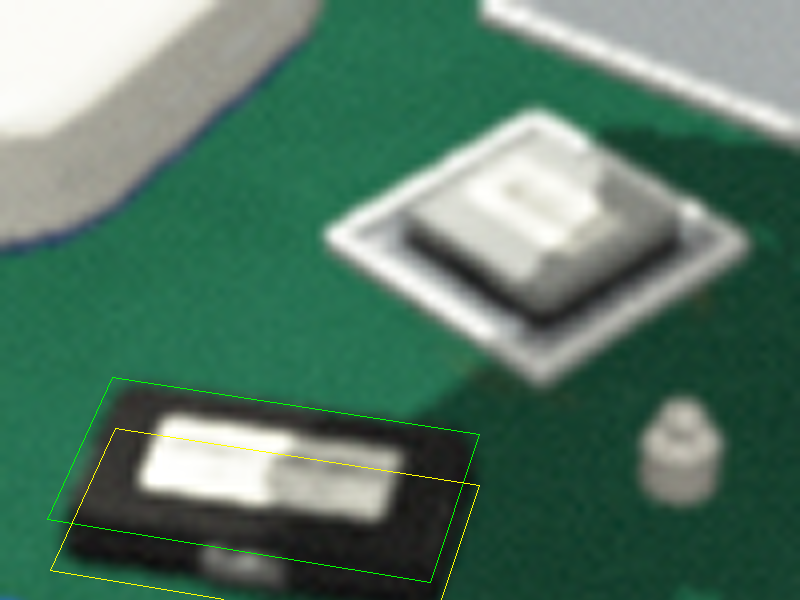

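The gel box lies flat in the square nest at (545,225). The case fits the outline at about (.448,-.0405), 20°. I'll fetch it.

jog_arm(deltas=[[-0.3, 0.01, 0, 0, 0, 0, 90], [-0.6, 0.01, 0, 0, 0, 0, 90], [-0.87, 0.01, -0.2, 0, 0, 0, 90], [-0.87, 0.01, -0.5, 0, 0, 0, 90], [-0.87, 0.01, -0.6, 0, 0, 0, 90]])

```text
clock: 18.4
ee_pos: [0.4449, -0.0399, 0.0594]
tool_rot: [0.576, 0.817, -0.001, -0.002]
contact_force: [0.1, 0.4, 0.3]
width: 0.0795
grip_force: 0.0
```

jog_arm(deltas=[[0, 0, 0, 0, 0, 0, 90], [0, 0, 0, 0, 0, 0, 90]])

```text
clock: 18.6
ee_pos: [0.4475, -0.0405, 0.0621]
tool_rot: [0.575, 0.818, 0.0, 0.0]
contact_force: [0.4, -0.2, 0.8]
width: 0.0793
grip_force: 0.0
```

jog_arm(deltas=[[0, 0, -0.12, 0, 0, 0, 90], [0, 0, -0.22, 0, 0, 0, 90], [0, 0, -0.3, 0, 0, 0, 90], [0, 0, -0.325, 0, 0, 0, 90], [0, 0, -0.325, 0, 0, 0, 90]])

```text
clock: 19.1
ee_pos: [0.4475, -0.0404, 0.0134]
tool_rot: [0.575, 0.818, 0.0, 0.0]
contact_force: [-0.2, 0.4, 0.7]
width: 0.0792
grip_force: 0.0
```

jog_arm(deltas=[[0, 0, 0, 0, 0, 0, 70], [0, 0, 0, 0, 0, 0, 50], [0, 0, 0, 0, 0, 0, 50], [0, 0, 0, 0, 0, 0, 50], [0, 0, 0, 0, 0, 0, 50]], force=20)

```text
clock: 19.6
ee_pos: [0.4475, -0.0404, 0.0134]
tool_rot: [0.575, 0.818, 0.0, 0.001]
contact_force: [0.5, 0.4, 6.0]
width: 0.0553
grip_force: 20.0
```

jog_arm(deltas=[[0, 0, 0.04, 0, 0, 0, 50], [0, 0, 0.1, 0, 0, 0, 50], [0, 0, 0.3, 0, 0, 0, 50], [0, 0, 0.55, 0, 0, 0, 50], [0, 0, 0.55, 0, 0, 0, 50]])

```text
clock: 20.1
ee_pos: [0.4486, -0.0408, 0.0994]
tool_rot: [0.575, 0.818, 0.001, 0.004]
contact_force: [0.5, 0.1, -1.8]
width: 0.0548
grip_force: 20.0
```

jog_arm(deltas=[[0.15, 0, 0, 0, 0, -0.05, 50], [0.35, 0.01, 0, 0, 0, -0.1, 50], [0.55, 0.02, 0, 0, 0, -0.15, 50], [0.75, 0.03, 0, 0, 0, -0.2, 50], [0.95, 0.03, 0, 0, 0, -0.269, 50]])

```text
clock: 20.6
ee_pos: [0.5903, -0.0355, 0.095]
tool_rot: [0.728, 0.685, -0.0, -0.001]
contact_force: [0.9, -0.6, -0.4]
width: 0.055
grip_force: 20.0
```

jog_arm(deltas=[[0.25, 0.01, 0, 0, 0, 0, 50], [0.5, 0.02, 0, 0, 0, 0, 50], [0.74, 0.026, 0, 0, 0, 0, 50], [0.74, 0.026, -0.2, 0, 0, 0, 50], [0.74, 0.026, -0.35, 0, 0, 0, 50]])

```text
clock: 21.1
ee_pos: [0.7006, -0.0317, 0.0407]
tool_rot: [0.727, 0.687, -0.0, -0.001]
contact_force: [-0.0, 0.2, -1.4]
width: 0.0547
grip_force: 20.0
```

jog_arm(deltas=[[0, 0, 0, 0, 0, 0, 50], [0, 0, 0, 0, 0, 0, 50]])

```text
clock: 21.3
ee_pos: [0.7004, -0.0319, 0.043]
tool_rot: [0.727, 0.687, -0.0, -0.0]
contact_force: [0.5, 0.7, 0.1]
width: 0.0546
grip_force: 20.0
```

jog_arm(deltas=[[0, 0, -0.06, 0, 0, 0, 50], [0, 0, -0.12, 0, 0, 0, 50], [0, 0, -0.155, 0, 0, 0, 50], [0, 0, -0.155, 0, 0, 0, 50], [0, 0, -0.155, 0, 0, 0, 50]])

```text
clock: 21.8
ee_pos: [0.7006, -0.032, 0.0198]
tool_rot: [0.727, 0.687, 0.0, 0.0]
contact_force: [-0.0, -0.1, 0.1]
width: 0.0548
grip_force: 20.0
```

jog_arm(deltas=[[0, 0, -0.006, 0, 0, 0, 50], [0, 0, -0.01, 0, 0, 0, 50], [0, 0, -0.01, 0, 0, 0, 50]])

```text
clock: 22.1
ee_pos: [0.7006, -0.0319, 0.0182]
tool_rot: [0.727, 0.687, 0.0, 0.0]
contact_force: [0.8, 0.6, -0.8]
width: 0.0545
grip_force: 20.0
```

There was no rim contact above floor height, so the case is inside the rim. I'll release it.

jog_arm(deltas=[[0, 0, -0.003, 0, 0, 0, 60], [0, 0, -0.003, 0, 0, 0, 80], [0, 0, -0.003, 0, 0, 0, 90], [0, 0, -0.003, 0, 0, 0, 90], [0, 0, 0.1, 0, 0, 0, 90]])

```text
clock: 22.6
ee_pos: [0.6995, -0.0318, 0.0316]
tool_rot: [0.727, 0.687, -0.001, -0.002]
contact_force: [-0.3, -0.0, 0.3]
width: 0.0793
grip_force: 0.0
```

jog_arm(deltas=[[0, 0, 0.3, 0, 0, 0, 90], [0, 0, 0.6, 0, 0, 0, 90], [0, 0, 0.9, 0, 0, 0, 90], [-0.2, 0, 1.0, 0, 0, 0, 90], [-0.2, 0, 1.0, 0, 0, 0, 90]])

```text
clock: 23.1
ee_pos: [0.6696, -0.0318, 0.188]
tool_rot: [0.727, 0.687, 0.002, 0.002]
contact_force: [-0.1, 0.1, 0.8]
width: 0.0792
grip_force: 0.0
```

```bash
python3 - <<'E'
from h import *
s=robot.get_state();print(s["ee_pos"],s["contact_force"])
snap("scene","c10.png",(270,170,440,310),4)
E
```

```text
[ 0.66956738 -0.03180758  0.18804307] [-0.11649027  0.09069477  0.79871098]
```

View pics/c10.png

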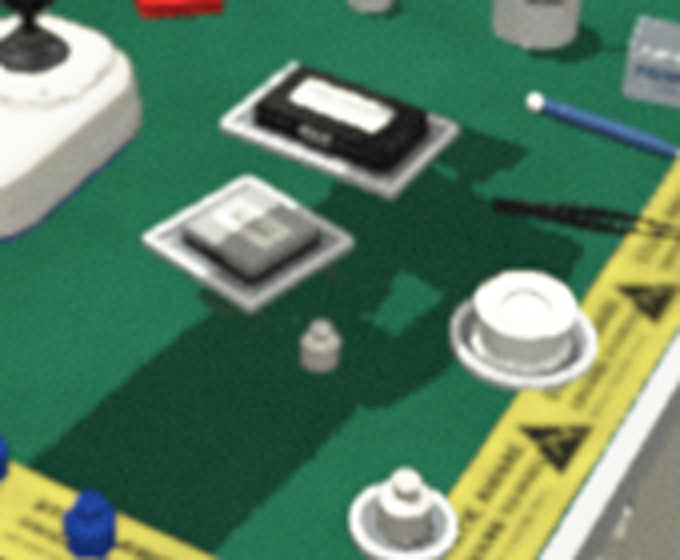

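All four things lie flat in their nests: weight (405,510), spool (525,320), gel box (250,235), case (340,118). The small weight at (320,345) has not moved.

```bash
python3 -c "
from bench import robot
print(robot.job_done())"
```

```text
the job is handed in; nothing more can be done
None
```

The pile is taken apart, and the last picture shows the weight, spool, gel box and case each inside its own nest with the small weight unmoved; the job was handed in at about 23 s, and no verdict came back.

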